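Prop the sample locker's spring hatch with a wedge and fetch the vial

ROBOT

A 7-joint arm with a two-finger parallel gripper is mounted at the origin on a cart in front of the work surface, level with it; the furniture and walls round the work are solid. World frame = base frame: x ahead of the robot, y to its left, z up, the work surface at z = 0. Lengths are in m, angles in degrees, forces in N, time in s.
With the tool pointing down it reaches from about 0.35 to 0.775 m from the base axis. Payload 3.1 kg.
Tool frame: the origin (TCP) lies on the centre line of the jaws, within the pads' length; the fingertips stand 8 mm ahead of it and the grasp point (between the pads) lies 11 mm behind it (arm.nose_length is the distance from the TCP to the fingertips, in m); z points along the fingers, y is the line along which they close (so a half turn about z gives the same grasp; the last joint's range is limited). The gripper opens to 85 mm and grips with 20 to 120 N. Pads are 22 mm wide; open, the fingers measure 114 mm over their backs; the gripper's body (76 mm by 85 mm) begins 54 mm behind the grasp point. The pads swing forward as they close: fully open they stand 13 mm farther back than shut.
Start: joints at [70.033, 17.813, 0.802, 86.603, -0.252, 75.585, -1.558], TCP at [0.166, -0.524, 0.239] pointing down, gripper open.
Joint ranges: [-154.91, 154.91], [-16.99, 109.72], [-72.82, 74.43], [7.12, 147.25], [-82.49, 262.49], [11.32, 116.49], [-174.64, 174.64]. Speed limits (degrees/s): [159.86, 159.86, 180, 180, 180, 180, 180].

INTERFACE

Orientations are given as a 3x3 rotation matrix whose columns are the frame's x, y, z axes.
In Python, from station import arm gives the robot as it stands.
- The arm moves only by the tool move_arm, never from a script. Its argument "moves" is a list of rows, each a list of 2 entries, a list of its own where there are three numbers: the shift along the tool's x, y, z in m, then the turn about the tool's z in rad. A call has exactly 10 rows; each row is the pose to reach, as a shift and turn from the pose commanded when the call began, along the tool's axes at that moment; what a row does not reach only later rows make up. A row lasts 1/10 s, in which the tool goes at most 50 mm and 8.59 degrees, less where a joint would pass 70% of its speed; a pose out of reach is approached as far as the arm can. A call with a gripper value outside its range is refused whole. "jaw" is the closure in counts, from 0 (fully open) to 255 (shut), set as the call begins (left out, the last holds). The fingers move at their own pace and stop on an object; "force" is the grip in N (left out, the last holds). Time passes only in rows, so rows that repeat a pose let the fingers close, or fill a call up. It gives the time, the measured TCP pose, the force, the opening and the grip force at its end, in the units of the state.
- arm.state(): the state, without advancing time (a new reading comes with each control period).
- arm.read_camera(name): name is "side" or "top" or "wrist"; returns the picture (480x640x3 uint8, red, green, blue); there is no depth.
- arm.camera_info(name): a dict with "K" (3x3 intrinsics, pixels), "k1" (the pictures are not rectified: a ray, as slopes to the right and down, at radius r is drawn at 1 + k1 r^2 times it, then the intrinsics apply), "xyz" and "rotation" of the camera in the world; the wrist camera has in their place "mount" (4x4, takes a point from camera to tool coordinates, whose origin is the TCP and whose axes are the flange's). Camera axes: x right, y down, z forward; pixel columns grow to the right and rows downward; lengths in m; the calibration is good to about 2 mm. A picture is of the moment at which its call begins: read the wrist's pose just before it. camera_info takes no time and is no camera call.
- arm.finish_job(): hands the job in; it is judged then, once.
The state is a dict: "time_s": time; "joint_positions": joint angles; "joint_vel": joint speeds; "joint_torque": joint torques, N m; "tcp_pos": TCP position; "tcp_rot": TCP orientation; "contact_force": force on the tool from outside, world axes, zero at the start; "moment": the same for the moment, N m; "gripper_width": finger opening in m; "grip_force": force on a finger pad.
Only numpy, scipy, OpenCV 4.12 (cv2) and the standard library are available. Lean on these libraries where they do the work, as an engineer would, in place of code of your own. Each camera call takes 0.05 s, during which the arm holds its last target. There are 200 camera calls.

TASK

Push the sample locker's spring-closing hatch open with the thick end of the wooden wedge, and lay the wedge lengthwise on the locker's front ledge so that it alone keeps the hatch propped open. Then reach in, lift out the vial and stand it upright in the white tray, keeping it upright on the way; leave the hatch propped.

Things in the scene. Friction and masses are not known exactly. Their poses are not given: they have to be found in the camera images.
- locker: Grey box fixed to the bench, x -82.5 to 97.5, y -105 to 115, 90 mm high, origin on its underside. In its flat top (z 90), under the hatch, a well: x -37.5 to 87.5, y -95 to -2, floor z 22. Near side: a ledge for the wedge, x -82.5 to -37.5, z 90. Across the -y end a fixed jamb, y -105 to -95, top z 102. Edge rails 10 mm high at x > 91.5, 7 mm at x < -78.5 (only y > 20).
- hatch (a joint): Opening in m: 0 shut, 0.105 fully open; 0.085 propped by the wedge. Metal plate sliding to the locker's +y, top at locker z 95.5, spanning x -77 to 90, 103 mm in y. Its leading edge faces -y at locker y = -0.095 + opening: shut, it meets the jamb. A spring shuts it at once when let go (2 N shut, 3.6 N open).
- tab (a point): Upright metal tab on the hatch's leading edge, over the front ledge, 32 mm wide in x, 8 mm thick; the wedge pushes its face that looks to the locker's -y. This point is the middle of that face's foot, on the ledge: the tab rises 38 mm above it. At locker (-61, -95 + opening, 90) mm; axes as the locker's.
- wedge: Plain wooden door wedge loose on the bench, 120 g, 30 (x) x 85 (y) mm, 12 mm high at its -y end, rising to 36 mm at +y, where the end face is flat and upright. Origin at the centre of its underside. Grip it across its 30 mm width some 10 mm from the origin towards +y. Carried over the jamb, thick end to the locker's +y, it pushes the tab; with the gap past 85 mm it goes down between jamb and tab.
- vial: Small glass vial with screw cap, 27 mm diameter, 66 mm tall, 20 g, standing upright in the locker's well under the hatch, within 15 mm of locker x 35, y -51, its top 2 mm below the deck. Origin at the centre of its underside, z up its axis. The two vials on the open bench are not wanted.
- tray: Shallow open white tray fixed to the bench, 110 (x) x 130 (y) x 18 mm high, walls and floor 4 mm thick. Origin at the centre of its underside.
Mind the look-alikes: they are no part of the job. Of the things like the wedge, leave any that is orange or yellow; of the rest the larger one is meant.

How it is judged:
By the outcome, as a careful person would: the job done as asked, in the order asked, and still so for the second after the job is handed in, with the robot touching nothing.
It also fails if it takes over 48 s, if anything falls off the work surface, if the arm or the gripper's body presses on something with over 40 N, if the wrist force passes 120 N, or if a joint passes its speed limit or range.

## Working session

There is one attempt and no reset: what is moved stays moved. The work goes in short steps, Python scripts to look and compute and a tool call to move; the robot and the scene stay as the last step left them, time stands still between calls to the robot, and variables do not carry over. Pictures are saved under pics/ and viewed, at most 16 in all, crops included, and the job is handed in when it is done.

Besides the shell and the picture viewer there is one more tool, called after "Request:" by a JSON object that holds its "api" and its "payload", one argument or row to a line. move_arm: Moves the arm, as the interface text tells. Its arguments: {"type":"object","properties":{"moves":{"type":"array","items":{"type":"array"}},"jaw":{"type":"number"},"force":{"type":"number"}},"required":["moves"]}

```bash
mkdir -p pics; ls; python3 - <<'E'
from station import arm
import cv2,numpy as np
for n in("top","side"):
    cv2.imwrite(f"pics/{n}0.png",arm.read_camera(n)[:,:,::-1]); print(n,arm.camera_info(n))
print(arm.camera_info("wrist"),arm.state(),arm.nose_length)
E
```

```text
pics
top {'K': array([[503.99034576,   0.        , 320.79624877],
       [  0.        , 503.99034576, 240.48563177],
       [  0.        ,   0.        ,   1.        ]]), 'k1': -0.06061423222312184, 'xyz': array([ 0.31344403, -0.03973985,  1.44526844]), 'rotation': array([[ 1.61047417e-02, -9.84972741e-01,  1.71957367e-01],
       [-9.99870310e-01, -1.58636954e-02,  2.77595318e-03],
       [-6.35892859e-06, -1.71979772e-01, -9.85100481e-01]])}
side {'K': array([[608.31536013,   0.        , 313.90244045],
       [  0.        , 608.31536013, 228.64907116],
       [  0.        ,   0.        ,   1.        ]]), 'k1': -0.1403618452047666, 'xyz': array([-0.06251078, -0.87633773,  1.05667378]), 'rotation': array([[ 0.81034119, -0.40109801,  0.42716219],
       [-0.58575206, -0.57383732,  0.57236811],
       [ 0.01554589, -0.71402459, -0.699948  ]])}
{'K': array([[356.73736475,   0.        , 322.12779077],
       [  0.        , 356.73736475, 240.7818546 ],
       [  0.        ,   0.        ,   1.        ]]), 'k1': 0.014580489045093672, 'mount': array([[-5.31618939e-04, -9.55029123e-01, -2.9651
[... 442 characters left out ...]
vel': array([-0.05301762, -0.12953811,  0.10360864, -0.15295132,  0.05835698,
        0.03552518, -0.094298  ]), 'joint_torque': array([ 7.62628988e-04, -3.80855334e+01,  1.46547966e-01, -2.31243128e+01,
        1.23490300e-02,  8.09762045e-03,  1.52058180e-05]), 'tcp_pos': array([ 0.16593863, -0.5237018 ,  0.23830946]), 'tcp_rot': array([[ 9.53278232e-01,  3.02092856e-01, -7.20309967e-04],
       [ 3.02093705e-01, -9.53276086e-01,  2.02430848e-03],
       [-7.51251346e-05, -2.14733032e-03, -9.99997692e-01]]), 'contact_force': array([-0.26372407,  0.62094351, -0.48197182]), 'moment': array([-0.02195601, -0.00966976,  0.00465604]), 'grip_force': 0.0, 'gripper_width': 0.0853594924824796} 0.008
```

View pics/top0.png

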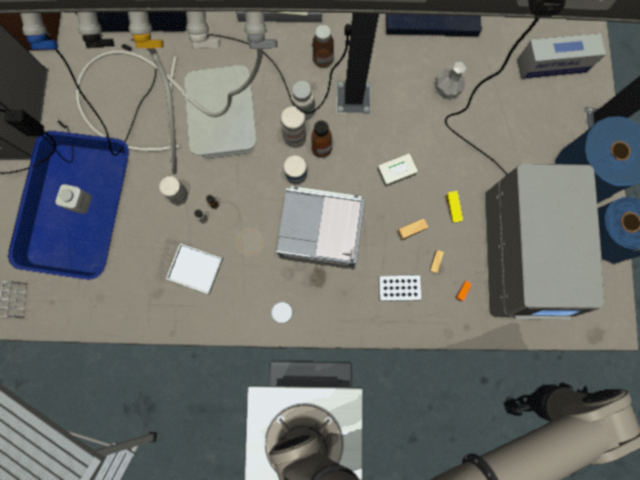

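View pics/side0.png

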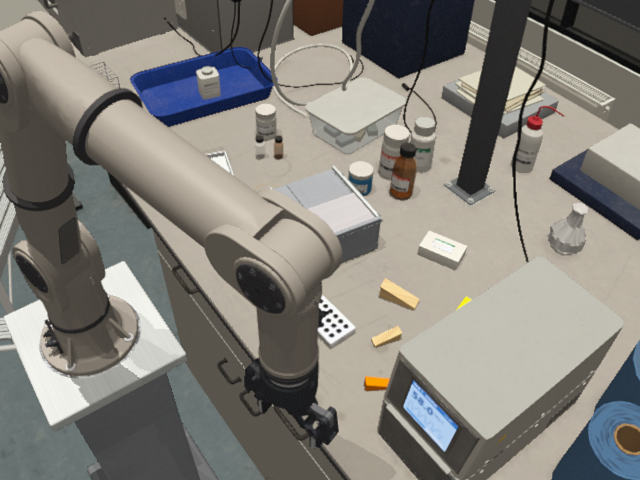

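The wedge-like things in the top view are tan (413,229), tan (437,261), yellow (455,206) and orange (464,290). Yellow and orange are excluded. Of the two tan ones, (413,229) is the larger, so that is the wedge. The locker is at about (320,226), with its light hatch on the right, and the white tray is at (194,268). I'll confirm in an enlarged crop.

```bash
cat > h.py <<'E'
from station import arm
import numpy as np, cv2
def cam(n):
    c=arm.camera_info(n)
    if n=="wrist":
        s=arm.state(); R,t=s["tcp_rot"],s["tcp_pos"]; M=c["mount"]
        return c["K"],c["k1"],R@M[:3,3]+t,R@M[:3,:3]
    return c["K"],c["k1"],c["xyz"],c["rotation"]
def ray(c,px):
    K,k1,o,R=c
    p=np.atleast_2d(np.array(px,float))
    d=np.array([k1,0,0,0])
    u=cv2.undistortPoints(p[:,None],K,d)[:,0]
    return o,(R@np.c_[u,np.ones(len(u))].T).T
def onz(c,px,z):
    o,d=ray(c,px); return o+d*((z-o[2])/d[:,2])[:,None]
def proj(c,P):
    K,k1,o,R=c
    q=(np.atleast_2d(P)-o)@R
    return cv2.projectPoints(q,np.zeros(3),np.zeros(3),K,np.array([k1,0,0,0.]))[0][:,0]
E
python3 - <<'E'
from h import *
im=cv2.imread("pics/top0.png")
cr=im[175:305,160:480]; cv2.imwrite("pics/c1.png",cv2.resize(cr,None,fx=2.5,fy=2.5,interpolation=cv2.INTER_CUBIC))
c=cam("top")
hsv=cv2.cvtColor(im,cv2.COLOR_BGR2HSV)
m=cv2.inRange(hsv,(8,70,120),(24,200,255))
for k in cv2.findContours(m,0,2)[0]:
    if cv2.contourArea(k)>60:
        r=cv2.minAreaRect(k); b=cv2.boxPoints(r); print(r, onz(c,b,0.012)[:,:2].round(3).tolist())
E
```

```text
((436.6499938964844, 261.0500183105469), (8.854376792907715, 23.084627151489258), 18.43494987487793) [[0.481, -0.347], [0.545, -0.369], [0.537, -0.393], [0.473, -0.371]]
((412.913818359375, 227.96551513671875), (11.686273574829102, 29.018726348876953), 66.80140686035156) [[0.603, -0.257], [0.638, -0.336], [0.607, -0.348], [0.572, -0.27]]
```

View pics/c1.png

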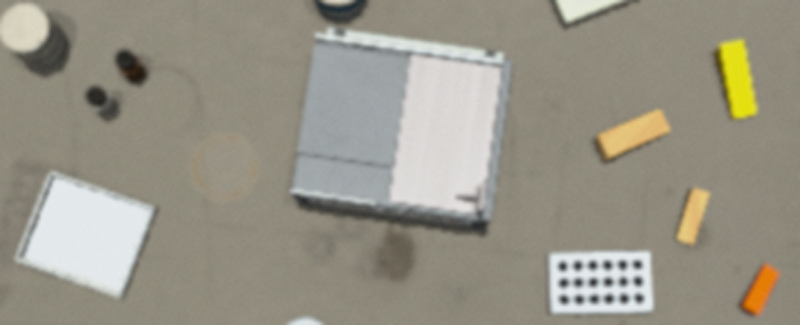

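The crop confirms it: the larger tan wedge is at crop (633,134), and the small tan one at (692,216) is the decoy. The tab shows at crop (475,195), so the locker's axes are close to the world's. Next I'll estimate the poses.

```bash
cat >> h.py <<'E'
def fit(L,W):
    L=np.array(L,float)[:,:2];W=np.array(W)[:,:2]
    l=L-L.mean(0);w=W-W.mean(0)
    a=np.arctan2((l[:,0]*w[:,1]-l[:,1]*w[:,0]).sum(),(l*w).sum())
    R=np.array([[np.cos(a),-np.sin(a)],[np.sin(a),np.cos(a)]])
    t=W.mean(0)-R@L.mean(0); return a,t,np.linalg.norm(L@R.T+t-W,axis=1)
E
python3 - <<'E'
from h import *
c=cam("top")
f=lambda p:np.array(p)/2.5+[160,175]
px=f([(410,55),(502,67),(482,212),(390,203),(293,193),(318,33),(507,55)]) 
L=np.array([(90,8,95.5),(90,-95,95.5),(-77,-95,95.5),(-77,8,95.5),(-82.5,115,97),(97.5,115,100),(97.5,-105,100)])/1000
W=[onz(c,[p],l[2])[0] for p,l in zip(px,L)]
a,t,e=fit(L,W);print("locker",np.degrees(a),t,e.round(4))
R=np.array([[np.cos(a),-np.sin(a)],[np.sin(a),np.cos(a)]])
print("tab",R@[-.061,-.095]+t,"vial",R@[.035,-.051]+t)
im=cv2.imread("pics/top0.png");hsv=cv2.cvtColor(im,cv2.COLOR_BGR2HSV)
m=cv2.inRange(hsv,(0,0,205),(180,40,255));m[:,:150]=0;m[:,240:]=0
k=max(cv2.findContours(m,0,2)[0],key=cv2.contourArea);b=cv2.boxPoints(cv2.minAreaRect(k));print("tray",b,onz(c,b,.01).round(3).tolist())
E
```

```text
locker -6.4285483545830004 [ 0.58300273 -0.0398502 ] [0.0024 0.0027 0.0029 0.0017 0.0023 0.0044 0.0065]
tab [ 0.5117497  -0.12742305] vial [ 0.6120725  -0.09444827]
tray [[169.0803  279.02924]
 [181.51826 244.82483]
 [219.89781 258.781  ]
 [207.45985 292.9854 ]] [[0.445, 0.398, 0.01], [0.545, 0.368, 0.01], [0.506, 0.254, 0.01], [0.407, 0.285, 0.01]]
```

Request:
{"api": "move_arm", "payload": {
  "moves": [
    [[0.035, -0.035, 0], -0.14],
    [[0.07, -0.07, 0], -0.29],
    [[0.105, -0.105, 0], -0.44],
    [[0.145, -0.13, 0], -0.58],
    [[0.19, -0.12, 0], -0.73],
    [[0.24, -0.11, 0], -0.88],
    [[0.29, -0.1, 0], -1.03],
    [[0.34, -0.09, 0], -1.18],
    [[0.39, -0.08, 0], -1.33],
    [[0.44, -0.077, 0], -1.48]
  ]
}}

```text
time_s: 1.1
tcp_pos: [0.5595, -0.3198, 0.2384]
tcp_rot: [[-0.218, 0.976, -0.001], [0.976, 0.218, -0.001], [-0.0, -0.001, -1.0]]
contact_force: [0.5, -0.2, 0.1]
gripper_width: 0.0854
grip_force: 0.0
```

```bash
cat >> h.py <<'E'
def go(x,y,z,ydir):
    "shift in tool axes and turn to reach TCP xyz with tool y at world angle ydir (deg)"
    s=arm.state();R=s["tcp_rot"]
    d=R.T@(np.array([x,y,z])-s["tcp_pos"])
    cur=np.arctan2(R[1,1],R[0,1]); t=-(np.radians(ydir)-cur); t=(t+np.pi)%(2*np.pi)-np.pi
    return d.round(4),round(t,3)
E
python3 - <<'E'
from h import *
s=arm.state();print(s["time_s"],s["tcp_pos"],s["tcp_rot"].round(3),s["joint_positions"])
c=cam("wrist");im=arm.read_camera("wrist")[:,:,::-1];cv2.imwrite("pics/w1.png",im)
print(go(.605,-.303,.2,23.9))
E
```

```text
1.1 [ 0.55954484 -0.31983359  0.23837692] [[-0.218  0.976 -0.001]
 [ 0.976  0.218 -0.001]
 [-0.    -0.001 -1.   ]] [ 41.96280647  31.19479362 -23.1691089   69.1634807   11.93416278
  81.9651479   32.75575973]
(array([0.0004, 0.0372, 0.0358]), np.float64(-0.182))
```

View pics/w1.png

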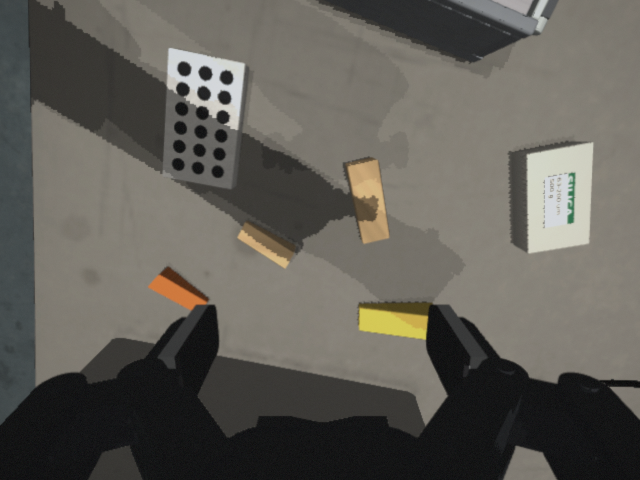

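The wrist view shows the wedge at (367,200), with the small tan decoy at (269,245), orange at (180,287) and yellow at (393,320). I'll enlarge the wedge to find its thick end and corners.

```bash
python3 - <<'E'
import cv2
im=cv2.imread("pics/w1.png")[145:255,330:410]
cv2.imwrite("pics/c2.png",cv2.resize(im,None,fx=5,fy=5,interpolation=cv2.INTER_CUBIC))
E
```

```text
(no output)
```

View pics/c2.png

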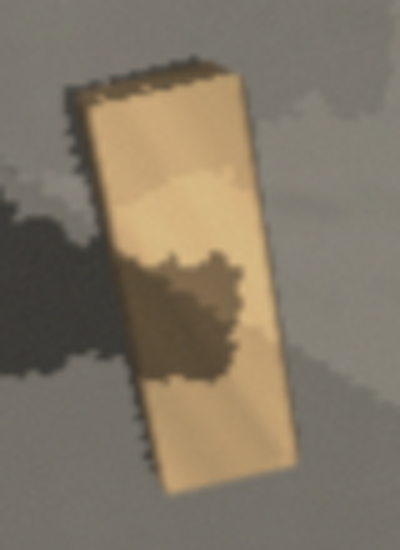

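The thick end is at the top of the image, towards world +y: its upright end face and the taller left side are visible there. The top-face corners in the crop are (88,103), (240,73), (297,463) and (167,492).

```bash
python3 - <<'E'
from h import *
c=cam("wrist")
px=np.array([(88,103),(240,73),(297,463),(167,492)])/5.+[330,145]
L=np.array([(-15,42.5,36),(15,42.5,36),(15,-42.5,12),(-15,-42.5,12)])/1000
W=[onz(c,[p],l[2])[0] for p,l in zip(px,L)]
a,t,e=fit(L,W);A=np.degrees(a);print("wedge",A,t,e)
g=t+.010*np.array([-np.sin(a),np.cos(a)])
print(g,go(*g,.012,A), go(*g,.10,A))
E
```

```text
wedge 26.875811183229317 [ 0.61441307 -0.2946879 ] [0.00082947 0.00142349 0.00105106 0.0013378 ]
[ 0.60989249 -0.28576801] (array([0.0148, 0.0444, 0.224 ]), np.float64(-0.234)) (array([0.0154, 0.0452, 0.136 ]), np.float64(-0.234))
```

Request:
{"api": "move_arm", "payload": {
  "moves": [
    [[0.015, 0.045, 0.04], -0.14],
    [[0.015, 0.045, 0.09], -0.234],
    [[0.015, 0.045, 0.13], -0.234],
    [[0.015, 0.045, 0.16], -0.234],
    [[0.015, 0.045, 0.19], -0.234],
    [[0.015, 0.045, 0.215], -0.234],
    [[0.015, 0.045, 0.224], -0.234],
    [[0.015, 0.045, 0.224], -0.234],
    [[0.015, 0.045, 0.224], -0.234],
    [[0.015, 0.045, 0.224], -0.234]
  ],
  "jaw": 60
}}

```text
time_s: 2.15
tcp_pos: [0.6006, -0.2952, 0.0174]
tcp_rot: [[-0.435, 0.901, 0.003], [0.901, 0.435, -0.001], [-0.003, 0.002, -1.0]]
contact_force: [0.9, -0.4, 0.8]
gripper_width: 0.0652
grip_force: 0.0
```

Request:
{"api": "move_arm", "payload": {
  "moves": [
    [[0, 0, 0], 0],
    [[0, 0, 0], 0],
    [[0, 0, 0], 0],
    [[0, 0, 0], 0],
    [[0, 0, 0], 0],
    [[0, 0, 0], 0],
    [[0, 0, 0], 0],
    [[0, 0, 0], 0],
    [[0, 0, 0], 0],
    [[0, 0, 0], 0]
  ],
  "jaw": 255,
  "force": 60
}}

```text
time_s: 3.15
tcp_pos: [0.5999, -0.295, 0.0165]
tcp_rot: [[-0.435, 0.9, 0.002], [0.9, 0.435, -0.001], [-0.002, 0.001, -1.0]]
contact_force: [-1.0, -0.3, 4.7]
gripper_width: 0.0285
grip_force: 62.0
```

Request:
{"api": "move_arm", "payload": {
  "moves": [
    [[0, 0, -0.03], 0],
    [[0, 0, -0.07], 0],
    [[0, 0, -0.12], 0],
    [[0.03, 0.01, -0.16], 0.12],
    [[0.06, 0.02, -0.19], 0.25],
    [[0.09, 0.03, -0.22], 0.38],
    [[0.12, 0.035, -0.25], 0.5],
    [[0.15, 0.045, -0.275], 0.56],
    [[0.161, 0.048, -0.284], 0.563],
    [[0.161, 0.048, -0.284], 0.563]
  ]
}}

```text
time_s: 4.15
tcp_pos: [0.5729, -0.1264, 0.3002]
tcp_rot: [[0.107, 0.994, 0.002], [0.994, -0.107, 0.0], [0.0, 0.002, -1.0]]
contact_force: [0.2, 0.2, -1.8]
gripper_width: 0.0289
grip_force: 61.4
```

```bash
python3 - <<'E'
from h import *
import pickle
arm.read_camera("top")
for i in range(6): arm.read_camera("top")
s=arm.state();c=cam("wrist");im=arm.read_camera("wrist")[:,:,::-1];cv2.imwrite("pics/w2.png",im);pickle.dump(c,open("w2.pkl","wb"))
s2=arm.state();print(s2["time_s"],s["tcp_pos"],s2["tcp_pos"],s2["tcp_rot"].round(4),s2["gripper_width"])
E
```

```text
4.55 [ 0.57177183 -0.13067604  0.29754945] [ 0.57195072 -0.13021217  0.29795153] [[ 1.147e-01  9.934e-01 -2.200e-03]
 [ 9.934e-01 -1.147e-01  3.000e-04]
 [-0.000e+00 -2.200e-03 -1.000e+00]] 0.028323139849287502
```

View pics/w2.png

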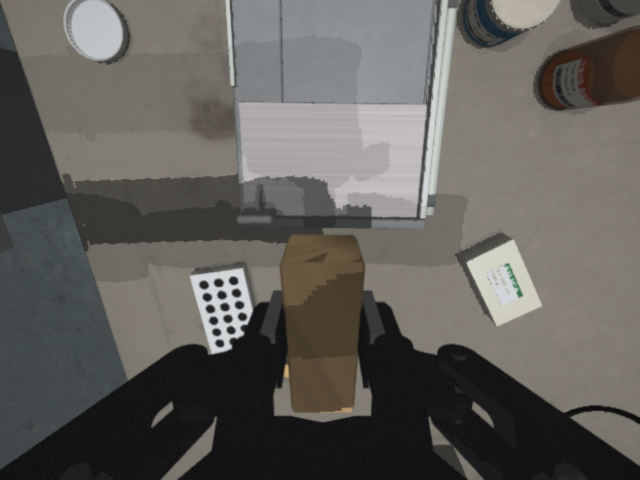

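The wedge is held straight, thick end forward (end face top edge at row ~240). The hatch's far edge is at row ~103, its leading edge and jamb are at row ~218, and the tab is near (262,205). I'll enlarge the hatch.

```bash
python3 - <<'E'
import cv2
im=cv2.imread("pics/w2.png")[90:250,220:450]
cv2.imwrite("pics/c3.png",cv2.convertScaleAbs(cv2.resize(im,None,fx=3.4,fy=3.4,interpolation=cv2.INTER_CUBIC),alpha=1.2,beta=15))
E
```

```text
(no output)
```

View pics/c3.png

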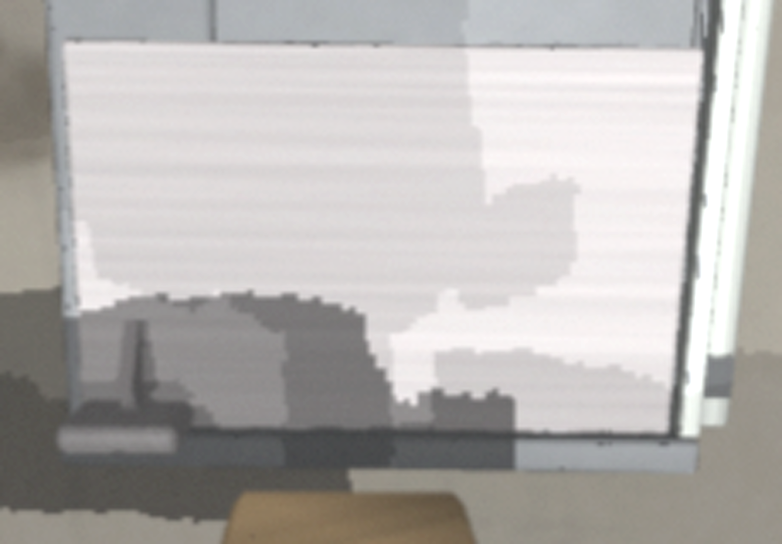

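Corners in the crop: hatch far corners (62,40) and (702,47), hatch near-right corner (680,437), tab top front edge (58,452) to (178,450), wedge thick top edge (240,493) to (460,493).

```bash
python3 - <<'E'
from h import *
import pickle
c=pickle.load(open("w2.pkl","rb"))
f=lambda p:np.array(p)/3.4+[220,90]
px=f([(62,40),(702,47),(680,437),(58,452),(178,450),(697,470)])
L=np.array([(-77,8,95.5),(90,8,95.5),(90,-95,95.5),(-77,-95,128),(-45,-95,128),(97.5,-105,102)])/1000
W=[onz(c,[p],l[2])[0] for p,l in zip(px,L)]
a,t,e=fit(L,W);print("locker",np.degrees(a),t,e.round(4))
R=np.array([[np.cos(a),-np.sin(a)],[np.sin(a),np.cos(a)]])
s=arm.state();zt=s["tcp_pos"][2]
w=onz(c,f([(240,493),(460,493)]),zt-.0165+.036)[:,:2]
print("state L",(R.T@(s["tcp_pos"][:2]-t)).round(4),"wedge front L",((w-t)@R).round(4), "tcp yaw",np.degrees(np.arctan2(s["tcp_rot"][1,1],s["tcp_rot"][0,1])),zt,s["tcp_pos"])
print("vial",R@[.035,-.051]+t)
E
```

```text
locker -7.333713631849733 [ 0.5848196  -0.04122862] [0.0012 0.0019 0.0028 0.0009 0.0017 0.0015]
state L [-0.0014 -0.0899] wedge front L [[-0.0124 -0.0489]
 [ 0.0091 -0.0486]] tcp yaw -6.583664677981743 0.2979515282141584 [ 0.57195072 -0.13021217  0.29795153]
vial [ 0.61302322 -0.0962791 ]
```

Request:
{"api": "move_arm", "payload": {
  "moves": [
    [[-0.03, -0.03, 0], 0.01],
    [[-0.06, -0.06, 0.02], 0.01],
    [[-0.06, -0.06, 0.06], 0.01],
    [[-0.06, -0.06, 0.1], 0.01],
    [[-0.06, -0.06, 0.14], 0.01],
    [[-0.06, -0.06, 0.165], 0.01],
    [[-0.06, -0.06, 0.174], 0.01],
    [[-0.06, -0.06, 0.174], 0.01],
    [[-0.06, -0.06, 0.174], 0.01],
    [[-0.06, -0.06, 0.174], 0.01]
  ]
}}

```text
time_s: 5.55
tcp_pos: [0.5076, -0.1821, 0.1273]
tcp_rot: [[0.123, 0.992, 0.004], [0.992, -0.123, -0.001], [-0.001, 0.004, -1.0]]
contact_force: [0.5, 0.1, -1.4]
gripper_width: 0.0288
grip_force: 61.2
```

```bash
cat >> h.py <<'E'
LA=np.radians(-7.2);LT=np.array([.5848,-.0412]);LR=np.array([[np.cos(LA),-np.sin(LA)],[np.sin(LA),np.cos(LA)]])
def st():
    s=arm.state();print("t",s["time_s"],"L",(LR.T@(s["tcp_pos"][:2]-LT)).round(4),"z",s["tcp_pos"][2].round(4),"yaw",np.degrees(np.arctan2(s["tcp_rot"][1,1],s["tcp_rot"][0,1])).round(2),"F",s["contact_force"].round(1),"w",s["gripper_width"])
E
python3 - <<'E'
from h import *
st();cv2.imwrite("pics/s3.png",arm.read_camera("side")[:,:,::-1]);st()
c=cam("wrist");cv2.imwrite("pics/w3.png",arm.read_camera("wrist")[:,:,::-1])
E
```

```text
t 5.55 L [-0.0589 -0.1495] z 0.1273 yaw -7.04 F [ 0.5  0.1 -1.4] w 0.028811910784682798
t 5.6 L [-0.0591 -0.1495] z 0.1272 yaw -7.04 F [-0.7 -0.2 -1.3] w 0.028557657782561665
```

View pics/w3.png

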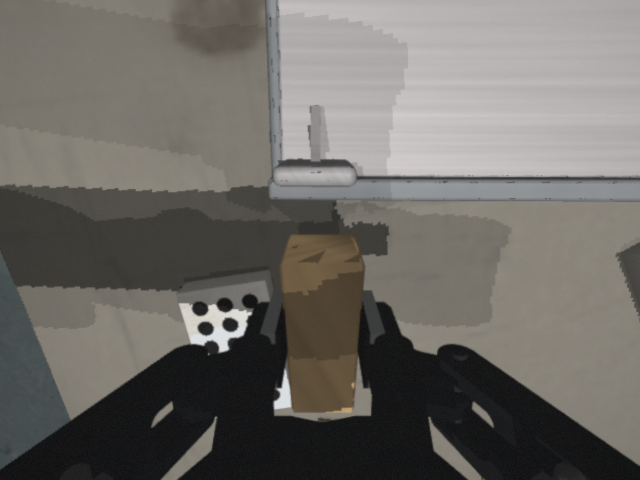

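The tab top is centred at column 316 and the wedge at 323, so I shift 2 mm to the left and push.

Request:
{"api": "move_arm", "payload": {
  "moves": [
    [[0.01, -0.002, 0.003], 0],
    [[0.02, -0.002, 0.003], 0],
    [[0.035, -0.002, 0.003], 0],
    [[0.05, -0.002, 0.003], 0],
    [[0.065, -0.002, 0.003], 0],
    [[0.08, -0.002, 0.003], 0],
    [[0.095, -0.002, 0.003], 0],
    [[0.107, -0.002, 0.003], 0],
    [[0.115, -0.002, 0.003], 0],
    [[0.115, -0.002, 0.003], 0]
  ]
}}

```text
time_s: 6.65
tcp_pos: [0.5184, -0.0652, 0.1223]
tcp_rot: [[0.12, 0.993, 0.001], [0.993, -0.12, 0.001], [0.001, 0.0, -1.0]]
contact_force: [-0.9, -2.6, -2.3]
gripper_width: 0.0284
grip_force: 61.2
```

```bash
python3 - <<'E'
from h import *
import pickle
st();arm.read_camera("side");st()
c=cam("wrist");pickle.dump(c,open("w4.pkl","wb"));cv2.imwrite("pics/w4.png",arm.read_camera("wrist")[:,:,::-1])
E
```

```text
t 6.65 L [-0.0628 -0.0322] z 0.1223 yaw -6.89 F [-0.9 -2.6 -2.3] w 0.028358663125358882
t 6.7 L [-0.0629 -0.0333] z 0.1223 yaw -6.96 F [-0.4 -2.6 -1.8] w 0.028981110750868726
```

View pics/w4.png

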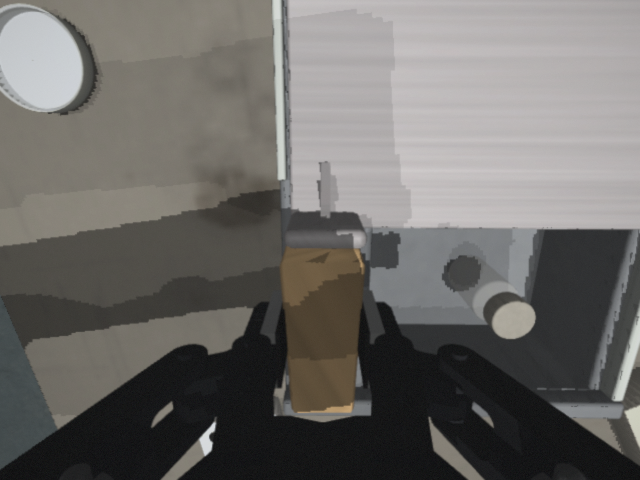

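The hatch is open about 92 mm. The wedge front is on the tab at row ~245, the vial cap is at (512,320), and the jamb is clear behind the wedge at row ~403. Lowering now.

Request:
{"api": "move_arm", "payload": {
  "moves": [
    [[0, 0, 0.003], 0],
    [[0, 0, 0.006], 0],
    [[0, 0, 0.009], 0],
    [[0, 0, 0.012], 0],
    [[0, 0, 0.014], 0],
    [[0, 0, 0.0155], 0],
    [[0, 0, 0.0155], 0],
    [[0, 0, 0.0155], 0],
    [[0, 0, 0.0155], 0],
    [[0, 0, 0.0155], 0]
  ]
}}

```text
time_s: 7.75
tcp_pos: [0.5179, -0.0674, 0.1065]
tcp_rot: [[0.123, 0.992, -0.0], [0.992, -0.123, -0.0], [-0.0, -0.0, -1.0]]
contact_force: [0.3, -2.8, -3.7]
gripper_width: 0.0288
grip_force: 61.1
```

Request:
{"api": "move_arm", "payload": {
  "moves": [
    [[0, 0, 0.001], 0],
    [[0, 0, 0.002], 0],
    [[-0.001, 0, 0.002], 0],
    [[-0.002, 0, 0.002], 0],
    [[-0.003, 0, 0.002], 0],
    [[-0.004, 0, 0.002], 0],
    [[-0.004, 0, 0.002], 0],
    [[-0.004, 0, 0.002], 0],
    [[-0.004, 0, 0.002], 0],
    [[-0.004, 0, 0.002], 0]
  ]
}}

```text
time_s: 8.75
tcp_pos: [0.518, -0.0679, 0.1064]
tcp_rot: [[0.12, 0.993, 0.001], [0.993, -0.12, 0.003], [0.003, 0.001, -1.0]]
contact_force: [-2.6, 1.0, 7.0]
gripper_width: 0.0287
grip_force: 62.3
```

```bash
python3 - <<'E'
from h import *
st()
cv2.imwrite("pics/w5.png",arm.read_camera("wrist")[:,:,::-1])
im=arm.read_camera("side")[:,:,::-1];cv2.imwrite("pics/s5.png",im)
E
```

```text
t 8.75 L [-0.0629 -0.0349] z 0.1064 yaw -6.9 F [-2.6  1.   7. ] w 0.028664285621292793
```

Request:
{"api": "move_arm", "payload": {
  "moves": [
    [[-0.004, 0, 0], 0],
    [[-0.004, 0, 0], 0],
    [[-0.004, 0, 0], 0],
    [[-0.004, 0, 0], 0],
    [[-0.004, 0, 0], 0],
    [[-0.004, 0, 0], 0],
    [[-0.004, 0, -0.02], 0],
    [[-0.004, 0, -0.05], 0],
    [[-0.004, 0, -0.08], 0],
    [[-0.004, 0, -0.1], 0]
  ],
  "jaw": 115
}}

```text
time_s: 9.85
tcp_pos: [0.518, -0.0751, 0.207]
tcp_rot: [[0.123, 0.992, 0.003], [0.992, -0.123, -0.0], [0.0, 0.003, -1.0]]
contact_force: [0.4, 0.1, 0.3]
gripper_width: 0.0466
grip_force: 0.0
```

```bash
python3 - <<'E'
from h import *
import pickle
for i in range(5): arm.read_camera("top")
st();c=cam("wrist");pickle.dump(c,open("w6.pkl","wb"));cv2.imwrite("pics/w6.png",arm.read_camera("wrist")[:,:,::-1])
st()
E
```

```text
t 10.1 L [-0.0637 -0.0423] z 0.2037 yaw -7.05 F [ 0.9  0.5 -0.9] w 0.04682764313883271
t 10.15 L [-0.064  -0.0424] z 0.2033 yaw -7.04 F [-0.4  0.9 -1.1] w 0.047114461759493985
```

View pics/w6.png

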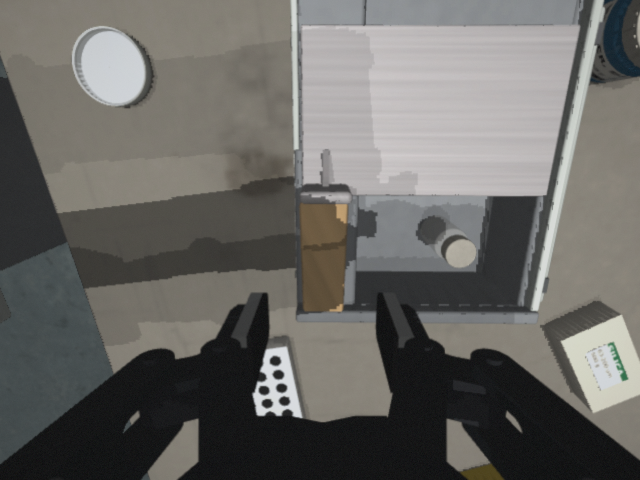

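The wedge lies between jamb and tab, from (325,200) to (325,312), and the hatch stays propped. The vial cap is at about (459,251).

```bash
python3 - <<'E'
from h import *
import pickle
c=pickle.load(open("w6.pkl","rb"))
im=cv2.imread("pics/w6.png");g=cv2.cvtColor(im,cv2.COLOR_BGR2GRAY)
hsv=cv2.cvtColor(im,cv2.COLOR_BGR2HSV);print(hsv[251,459],hsv[240,400])
m=cv2.inRange(hsv,(10,15,130),(35,90,255));m[:225]=0;m[285:]=0;m[:,:425]=0;m[:,485:]=0
k=max(cv2.findContours(m,0,2)[0],key=cv2.contourArea);p,r=cv2.minEnclosingCircle(k);print(p,r,cv2.boundingRect(k))
V=onz(c,[p],.088)[0];print("vial",V,LR.T@(V[:2]-LT))
print(go(*V[:2],.20,-7.05))
st()
E
```

```text
[ 22  22 174] [ 98   8 131]
(460.5, 253.0) 15.692455291748047 (446, 239, 30, 29)
vial [ 0.61600851 -0.09967267  0.088     ] [ 0.03829099 -0.05410014]
(array([-0.012 ,  0.1022,  0.003 ]), np.float64(0.0))
t 10.15 L [-0.064  -0.0424] z 0.2033 yaw -7.04 F [-0.4  0.9 -1.1] w 0.047114461759493985
```

Request:
{"api": "move_arm", "payload": {
  "moves": [
    [[-0.004, 0.035, 0], 0],
    [[-0.008, 0.07, 0], 0],
    [[-0.012, 0.1, 0], 0],
    [[-0.012, 0.102, 0.01], 0],
    [[-0.012, 0.102, 0.04], 0],
    [[-0.012, 0.102, 0.07], 0],
    [[-0.012, 0.102, 0.09], 0],
    [[-0.012, 0.102, 0.1], 0],
    [[-0.012, 0.102, 0.1], 0],
    [[-0.012, 0.102, 0.1], 0]
  ]
}}

```text
time_s: 11.15
tcp_pos: [0.617, -0.0995, 0.1053]
tcp_rot: [[0.123, 0.992, 0.001], [0.992, -0.123, 0.0], [0.0, 0.001, -1.0]]
contact_force: [0.9, -0.8, 0.6]
gripper_width: 0.0468
grip_force: 0.0
```

```bash
python3 - <<'E'
from h import *
arm.read_camera("top")
st();c=cam("wrist");im=arm.read_camera("wrist")[:,:,::-1];cv2.imwrite("pics/w7.png",im)
cv2.imwrite("pics/s7.png",arm.read_camera("side")[:,:,::-1])
E
```

```text
t 11.2 L [ 0.0399 -0.0538] z 0.106 yaw -7.04 F [-0.2 -0.4  0.4] w 0.046811710141725874
```

View pics/w7.png

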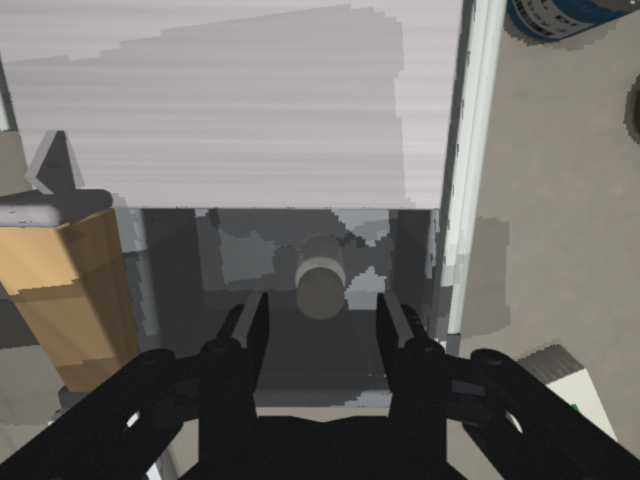

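The cap at (321,294) is centred between the fingers and about 2 mm forward of the TCP. Descending and gripping.

Request:
{"api": "move_arm", "payload": {
  "moves": [
    [[0.002, 0, 0.01], 0],
    [[0.002, 0, 0.02], 0],
    [[0.002, 0, 0.03], 0],
    [[0.002, 0, 0.04], 0],
    [[0.002, 0, 0.047], 0],
    [[0.002, 0, 0.05], 0],
    [[0.002, 0, 0.05], 0],
    [[0.002, 0, 0.05], 0],
    [[0.002, 0, 0.05], 0],
    [[0.002, 0, 0.05], 0]
  ]
}}

```text
time_s: 12.3
tcp_pos: [0.6166, -0.0977, 0.0592]
tcp_rot: [[0.123, 0.992, -0.0], [0.992, -0.123, -0.001], [-0.001, 0.0, -1.0]]
contact_force: [-13.1, 0.5, 22.3]
gripper_width: 0.0468
grip_force: 6.4
```

Request:
{"api": "move_arm", "payload": {
  "moves": [
    [[0, 0, 0], 0],
    [[0, 0, 0], 0],
    [[0, 0, 0], 0],
    [[0, 0, 0], 0],
    [[0, 0, 0], 0],
    [[0, 0, 0], 0],
    [[0, 0, 0], 0],
    [[0, 0, 0], 0],
    [[0, 0, 0], 0],
    [[0, 0, 0], 0]
  ],
  "jaw": 255,
  "force": 25
}}

```text
time_s: 13.3
tcp_pos: [0.6178, -0.0977, 0.0564]
tcp_rot: [[0.123, 0.992, 0.001], [0.992, -0.123, -0.001], [-0.0, 0.002, -1.0]]
contact_force: [-2.3, 0.1, 10.3]
gripper_width: 0.0257
grip_force: 24.1
```

Request:
{"api": "move_arm", "payload": {
  "moves": [
    [[0, 0, -0.005], 0],
    [[0, 0, -0.015], 0],
    [[0, 0, -0.03], 0],
    [[0, 0, -0.045], 0],
    [[0, 0, -0.06], 0],
    [[0, 0, -0.08], 0],
    [[0, 0, -0.1], 0],
    [[0, 0, -0.12], 0],
    [[0, 0, -0.14], 0],
    [[0, 0, -0.15], 0]
  ]
}}

```text
time_s: 14.3
tcp_pos: [0.6184, -0.0975, 0.2082]
tcp_rot: [[0.123, 0.992, 0.005], [0.992, -0.123, -0.001], [0.0, 0.005, -1.0]]
contact_force: [-0.0, 0.5, -0.0]
gripper_width: 0.0253
grip_force: 24.6
```

```bash
python3 - <<'E'
from h import *
for i in range(3):arm.read_camera("top")
st();c=cam("wrist");a=arm.read_camera("wrist")[:,:,::-1]
b=arm.read_camera("side")[:,:,::-1]
cv2.imwrite("pics/w8.png",np.hstack([cv2.resize(a,(400,300)),b[120:420,160:560]]))
s=arm.state();print(s["tcp_pos"],s["tcp_rot"].round(3),s["joint_positions"])
print(go(.476,.326,.2,-7))
E
```

```text
t 14.45 L [ 0.0395 -0.0519] z 0.2057 yaw -7.04 F [ 0.5  1.1 -1. ] w 0.025500350198456933
[ 0.61636917 -0.09766856  0.20371709] [[ 0.123  0.992 -0.002]
 [ 0.992 -0.123  0.   ]
 [-0.    -0.002 -1.   ]] [ 21.58848845  29.5365624  -22.13926341  76.46706017  11.02597157
  76.21305262  -7.62604253]
(array([ 0.4033, -0.1912,  0.0041]), np.float64(-0.001))
```

View pics/w8.png

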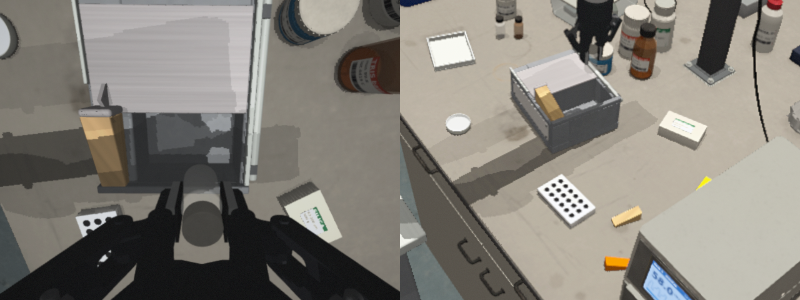

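The vial hangs upright between the fingers, and the wedge keeps the hatch propped. Carrying it to the tray.

Request:
{"api": "move_arm", "payload": {
  "moves": [
    [[0.015, -0.007, 0], 0],
    [[0.04, -0.019, 0], 0],
    [[0.08, -0.038, 0], 0],
    [[0.12, -0.057, 0], 0],
    [[0.16, -0.076, 0], 0],
    [[0.2, -0.095, 0], 0],
    [[0.24, -0.114, 0], 0],
    [[0.28, -0.133, 0], 0],
    [[0.32, -0.152, 0], 0],
    [[0.35, -0.166, 0], 0]
  ]
}}

```text
time_s: 15.55
tcp_pos: [0.4915, 0.2744, 0.2042]
tcp_rot: [[0.118, 0.993, -0.003], [0.993, -0.118, 0.001], [0.001, -0.003, -1.0]]
contact_force: [0.4, 0.3, -0.2]
gripper_width: 0.0259
grip_force: 24.6
```

Request:
{"api": "move_arm", "payload": {
  "moves": [
    [[0.02, -0.01, 0], 0],
    [[0.035, -0.017, 0], 0],
    [[0.047, -0.022, 0], 0],
    [[0.053, -0.025, 0.01], 0],
    [[0.053, -0.025, 0.03], 0],
    [[0.053, -0.025, 0.05], 0],
    [[0.053, -0.025, 0.07], 0],
    [[0.053, -0.025, 0.08], 0],
    [[0.053, -0.025, 0.08], 0],
    [[0.053, -0.025, 0.08], 0]
  ]
}}

```text
time_s: 16.55
tcp_pos: [0.4772, 0.3257, 0.125]
tcp_rot: [[0.123, 0.992, 0.0], [0.992, -0.123, 0.0], [0.0, 0.0, -1.0]]
contact_force: [0.4, 0.4, -0.6]
gripper_width: 0.026
grip_force: 24.6
```

```bash
python3 - <<'E'
from h import *
arm.read_camera("top")
s=arm.state();print(s["time_s"],s["tcp_pos"],s["tcp_rot"].round(3),s["contact_force"],s["gripper_width"])
cv2.imwrite("pics/w9.png",arm.read_camera("wrist")[:,:,::-1])
print(go(.476,.326,.045,-7))
E
```

```text
16.6 [0.47754257 0.32607269 0.1256386 ] [[ 0.123  0.992  0.001]
 [ 0.992 -0.123  0.001]
 [ 0.001  0.001 -1.   ]] [ 0.73546674  0.78842703 -0.25983124] 0.025880681805555864
(array([-0.0006, -0.0017,  0.0809]), np.float64(-0.001))
```

View pics/w9.png

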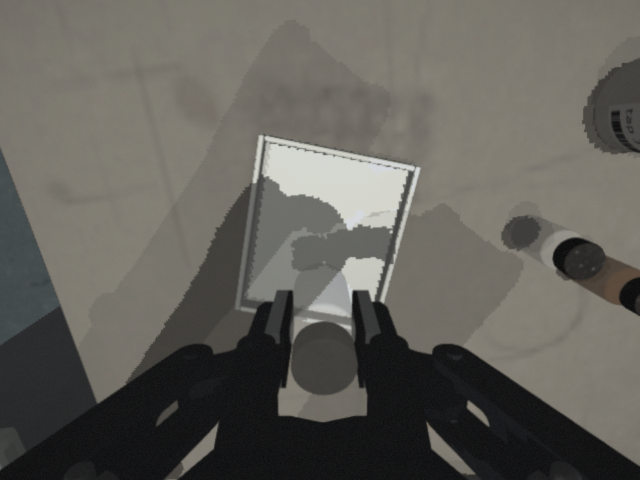

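The tray's centre is near (325,232), and the TCP projects to about (322,239), so the vial is within 5 mm of the middle. Lowering.

Request:
{"api": "move_arm", "payload": {
  "moves": [
    [[0, 0, 0.015], 0],
    [[0, 0, 0.035], 0],
    [[0, 0, 0.055], 0],
    [[0, 0, 0.07], 0],
    [[0, 0, 0.077], 0],
    [[0, 0, 0.081], 0],
    [[0, 0, 0.083], 0],
    [[0, 0, 0.084], 0],
    [[0, 0, 0.085], 0],
    [[0, 0, 0.085], 0]
  ]
}}

```text
time_s: 17.65
tcp_pos: [0.4772, 0.3259, 0.0402]
tcp_rot: [[0.123, 0.992, 0.001], [0.992, -0.123, 0.0], [0.0, 0.001, -1.0]]
contact_force: [-0.3, 0.7, -0.5]
gripper_width: 0.026
grip_force: 24.6
```

Request:
{"api": "move_arm", "payload": {
  "moves": [
    [[0, 0, 0.0005], 0],
    [[0, 0, 0.001], 0],
    [[0, 0, 0.0015], 0],
    [[0, 0, 0.002], 0],
    [[0, 0, 0.002], 0],
    [[0, 0, 0.0025], 0],
    [[0, 0, 0.0025], 0],
    [[0, 0, 0.0025], 0],
    [[0, 0, 0.0025], 0],
    [[0, 0, 0.0025], 0]
  ]
}}

```text
time_s: 18.65
tcp_pos: [0.4771, 0.326, 0.0385]
tcp_rot: [[0.123, 0.992, 0.001], [0.992, -0.123, 0.0], [0.0, 0.001, -1.0]]
contact_force: [-1.2, -2.2, 7.6]
gripper_width: 0.0258
grip_force: 25.4
```

Contact is 7.6 N upward, so the vial stands on the tray floor. Opening and rising.

Request:
{"api": "move_arm", "payload": {
  "moves": [
    [[0, 0, -0.001], 0],
    [[0, 0, -0.001], 0],
    [[0, 0, -0.001], 0],
    [[0, 0, -0.001], 0],
    [[0, 0, -0.001], 0],
    [[0, 0, -0.001], 0],
    [[0, 0, -0.001], 0],
    [[0, 0, -0.01], 0],
    [[0, 0, -0.03], 0],
    [[0, 0, -0.05], 0]
  ],
  "jaw": 110
}}

```text
time_s: 19.65
tcp_pos: [0.4767, 0.3256, 0.0881]
tcp_rot: [[0.122, 0.992, -0.001], [0.992, -0.122, -0.0], [-0.0, -0.001, -1.0]]
contact_force: [0.4, 0.4, 0.1]
gripper_width: 0.0483
grip_force: 0.0
```

Request:
{"api": "move_arm", "payload": {
  "moves": [
    [[0, 0, -0.03], 0],
    [[0, 0, -0.06], 0],
    [[0, 0, -0.1], 0],
    [[-0.01, 0, -0.13], 0],
    [[-0.03, 0, -0.14], 0],
    [[-0.05, 0, -0.14], 0],
    [[-0.06, 0, -0.14], 0],
    [[-0.06, 0, -0.14], 0],
    [[-0.06, 0, -0.14], 0],
    [[-0.06, 0, -0.14], 0]
  ]
}}

```text
time_s: 20.65
tcp_pos: [0.4691, 0.2674, 0.227]
tcp_rot: [[0.121, 0.993, -0.001], [0.993, -0.121, 0.001], [0.001, -0.001, -1.0]]
contact_force: [-0.1, 0.1, -0.8]
gripper_width: 0.0486
grip_force: 0.0
```

```bash
python3 - <<'E'
from h import *
s=arm.state();print(s["time_s"],s["tcp_pos"])
a=arm.read_camera("wrist")[:,:,::-1]
b=arm.read_camera("side")[:,:,::-1]
cv2.imwrite("pics/w10.png",np.hstack([cv2.resize(a,(400,300)),b[100:400,140:540]]))
E
```

```text
20.65 [0.46911045 0.26740767 0.22701234]
```

View pics/w10.png

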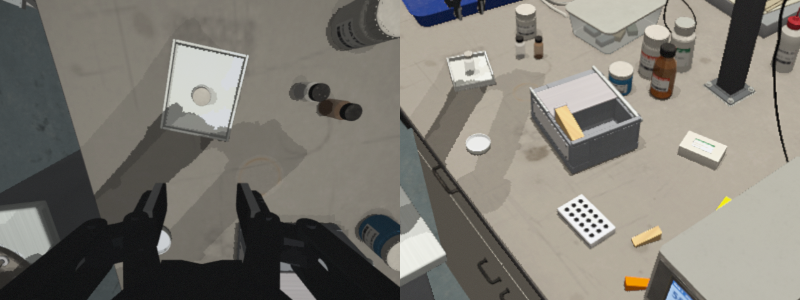

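The vial stands upright in the tray (left pane (203,95), right pane (469,62)). The wedge still props the hatch (right pane (568,122)).

```bash
python3 -c "
from station import arm
print(arm.finish_job())"
```

```text
the job is handed in; nothing more can be done
None
```

I handed the job in at about 21 s: the vial stands upright in the white tray and the wedge alone props the hatch open, with the arm clear; a finger brushed something (about 26 N) on the way into the well, with no harm seen.

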